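# Ease a setting gauge out of its tight case cutout and stand it on the comparator anvil

## Task

Take the blue-sleeved setting gauge out of the open kit case and stand it upright in the middle of the comparator stand's round steel anvil, set down gently and let go. It sits so tightly in its cutout that a straight pull picks up the light case, so ease it out with small twists to and fro: the case must stay standing where it is, with the other two gauges in it. Do not shift the rubber heel block or press the red emergency stop.

Things in the scene. Friction and masses are not known exactly. Their poses are not given: they have to be found in the camera images.
- case_base (a point): Underside centre of the black kit case's tub, on the bench; x to the rear (lid), y along the row of gauges, z up. Loose, on rubber feet; 11 to 13 N heavy with two gauges in it. Tub 130 x 260 mm, 48 mm high. The lid lies open flat behind it, x = 69 to 193 mm, 23 mm high. The more of this weight a pull takes up, the sooner a twist slews the case round.
- insert_face (a point): Centre of the face of the grey insert in the case (80 x 235 mm); axes as case_base. The insert is tilted 0.35 rad, so the gauges lean to the front (-x); its face is 85 mm over the bench at the front edge, 112 mm at the rear. Three round cutouts, 34 mm wide, 65 mm deep, square to the face, at y = -70, 0, 70 mm from this point; which gauge is in which changes.
- gauge_blue_mid (a point): Centre of the gauge to take: a steel tube 30 mm in diameter, 132 mm long, 0.22 to 0.35 kg, with a blue sleeve. z runs along its axis; foot 66 mm below, top 66 mm above this point. At the start fully down: 67 mm stands out of the insert. Sprung tongues in the cutout pinch it on two sides, 25 to 47 mm below the face: drawn 40 mm it runs free, drawn 65 mm it is out.
- gauge_blue_sleeve (a point): Where to grip it: middle of the blue sleeve, 36 mm in diameter, 50 mm long, 35 mm above gauge_blue_mid along z. Pulled straight, at any speed, it drags 16 to 23 N. Drawn 3 to 4 mm during each 0.9 rad twist about its axis it drags 4 to 9 N, its weight not counted. The drag stays when the twist stops; a twist without drawing lets it go.
- gauge_green_mid (a point): Centre of the gauge with the green sleeve; shape, axes and seat as the blue one. Stays in the case. The tops of the seated gauges are about 165 mm above the bench.
- gauge_yellow_mid (a point): Centre of the gauge with the yellow sleeve; shape, axes and seat as the blue one. Stays in the case.
- anvil (a point): Centre of the top of the comparator stand's round steel anvil, 90 mm in diameter, 58 mm above the bench, where the gauge is to stand; x points to the stand's rear, z up. The stand is fixed: a grey base 200 mm wide, from 70 mm in front of this point to 200 mm behind it, 45 mm high.
- column_top (a point): Top of the stand's column, 34 mm thick, 345 mm high, 150 mm behind the anvil's centre. Its arm with the indicator, 220 to 345 mm above the bench, is swung away to the rear left: 0.9 rad from x towards y, reaching 150 mm out.
- heel_mid (a point): Centre of a loose black rubber heel block, 67 x 64 mm, 30 mm high, on the bench in front of the stand. Leave it.
- stop_top (a point): Top of the red emergency-stop mushroom, 45 mm in diameter, 104 mm above the bench, on a fixed cream control box of 250 x 90 mm, 66 mm high, whose middle lies 75 mm from the mushroom.
- stop (a joint): How far the emergency stop is pressed: 0 up, 0.006 m fully down. Leave it at 0.

How it is judged:
By the outcome, as a careful person would: the job done as asked, in the order asked, and still so for the second after the job is handed in, with the robot touching nothing.
It also fails if it takes over 72 s, if anything falls off the work surface, if the arm or the gripper's body presses on something with over 40 N, if the wrist force passes 120 N, or if a joint passes its speed limit or range.

## Robot

A 6-joint arm with a two-finger parallel gripper is mounted at the origin on the work surface. World frame = base frame: x ahead of the robot, y to its left, z up, the work surface at z = 0. Lengths are in m, angles in rad, forces in N, time in s.
With the tool pointing down it reaches from about 0.425 to 0.95 m from the base axis. Payload 3.5 kg.
Tool frame: the origin (TCP) lies on the centre line of the jaws, within the pads' length; the fingertips stand 14 mm ahead of it and the grasp point (between the pads) lies 5 mm behind it (tips_ahead is the distance from the TCP to the fingertips, in m); y points along the fingers, z is the direction in which the jaws open and shut, and the axes are right-handed (so a half turn about y gives the same grasp; the last joint's range is limited). The gripper opens to 85 mm and grips with 20 to 120 N. Pads are 22 mm wide; open, the fingers measure 114 mm over their backs; the gripper's body (76 mm by 85 mm) begins 54 mm behind the grasp point. The pads swing forward as they close: fully open they stand 13 mm farther back than shut.
Start: joints at [1.004, 0.286, 1.577, -0, 1.279, -0.15], TCP at [0.273, 0.617, 0.245] pointing down, gripper open.
Joint ranges: [-2.77, 2.77], [-0.9, 2.22], [0.21, 2.48], [-1.53, 4.67], [0.24, 2.81], [-2.84, 2.84]. Speed limits (rad/s): [2.79, 2.79, 3.14, 3.14, 3.14, 3.14].

## Interface

Orientations are given as a unit quaternion [x, y, z, w].
In Python, from plant import get_state, read_camera, sign_off, tips_ahead gives the robot as it stands.
- The arm moves only by the tool send_rows, never from a script. Its argument "plan" is a list of rows, each a list of 2 entries, a list of its own where there are three numbers: the shift along the tool's x, y, z in units of 12 cm (1.0 is 12 cm), then the turn, a rotation vector about the tool's x, y, z in units of 360 degrees (1.0 is 360 degrees). In form: [[[tx, ty, tz], [rx, ry, rz]], ...]. A call has 1 to 12 rows; each row shifts and turns the commanded pose from where the row before left it, along the tool's axes as they then stand; what a row does not reach is not made up. A row lasts 1/10 s, in which the tool goes at most 50 mm and 8.59 degrees, less where a joint would pass 70% of its speed; a pose out of reach is approached as far as the arm can. A call with a number of a shift or a turn outside -1 to 1 is refused whole. A call with a gripper value outside its range is refused whole. "gripper" is the closure, from 0 (fully open) to 1 (shut), set as the call begins (left out, the last holds). The fingers move at their own pace and stop on an object; "grip_force" is the grip in N (left out, the last holds). Time passes only in rows, so rows that do not move let the fingers close. It gives the time, the measured TCP pose, the force and the opening at its end, in the units of the state.
- get_state(): the state, without advancing time (a new reading comes with each control period).
- read_camera(name): name is "side" or "top" or "wrist"; returns a dict with "img" (384x512x3 uint8, blue, green, red), "fx", "fy", "cx", "cy" (pixels), "world_from_camera" (4x4, takes a point from camera to world coordinates); the wrist camera has in their place "mount" (4x4, takes a point from camera to tool coordinates, whose origin is the TCP and whose axes are the tool frame's). Camera axes: x right, y down, z forward; pixel columns grow to the right and rows downward; lengths in m; the calibration is good to about 2 mm. A picture is of the moment at which its call begins: read the wrist's pose just before it. There is no depth.
- sign_off(): hands the job in, once; it reports no verdict.
The state is a dict: "time": time; "qpos": joint angles; "dq": joint speeds; "joint_efforts": joint torques, N m; "eef_pos": TCP position; "tcp_rot": TCP orientation; "contact_force": force on the tool from outside, world axes, zero at the start; "wrist_torque": the same for the moment, N m; "opening": opening from 0.0 (shut) to 1.0 (fully open).
Only numpy, scipy, OpenCV 4.12 (cv2) and the standard library are available. Lean on these libraries where they do the work, as an engineer would, in place of code of your own. Each camera call takes 0.05 s, during which the arm holds its last target. There are 200 camera calls.

## Working session

There is one attempt and no reset: what is moved stays moved. The work goes in short steps, Python scripts to look and compute and a tool call to move; the robot and the scene stay as the last step left them, time stands still between calls to the robot, and variables do not carry over. Pictures are saved under pics/ and viewed, about 8 in all and at most 12, crops included, and the job is handed in when it is done.

Besides the shell and the picture viewer there is one more tool, called after "Request:" as name(argument=value, ...), one argument or row to a line, values as JSON. send_rows: Moves the arm, as the interface text tells. Its arguments: {"type":"object","properties":{"plan":{"type":"array"},"gripper":{"type":"number"},"grip_force":{"type":"number"}},"required":["plan"]}

```bash
ls; mkdir -p pics
python3 - <<'E'
from plant import *
import cv2
s=get_state();print(s, tips_ahead)
import numpy as np
np.set_printoptions(precision=4,suppress=True)
for n in("side","top","wrist"):
    c=read_camera(n);cv2.imwrite(f"pics/{n}0.png",c["img"]);print(n,[c[k] for k in("fx","fy","cx","cy")],c.get("world_from_camera",c.get("mount")))
E
```

```text
pics
{'time': 0.0, 'qpos': array([ 1.00398672e+00,  2.87155004e-01,  1.57816948e+00, -9.48267432e-06,
        1.27861884e+00, -1.49980361e-01]), 'dq': array([ 6.76424129e-05,  8.17428919e-04,  7.80356354e-04, -5.09304460e-05,
       -2.02147825e-03, -2.19652058e-04]), 'joint_efforts': array([-1.40007742e-03, -4.05997717e+01, -2.92616451e+01, -1.66140385e-04,
        5.87533388e-03,  3.96853281e-06]), 'eef_pos': array([0.27290553, 0.61668702, 0.24395833]), 'tcp_rot': array([ 0.69258424, -0.14659429,  0.14601725, -0.69102543]), 'contact_force': array([0.65893629, 0.95935024, 0.29530531]), 'wrist_torque': array([-0.02127677,  0.01966094, -0.10871974]), 'opening': 1.006195614040777} 0.014
side [357.19796617181794, 357.19796617181794, 255.90328864403642, 193.45183886882126] [[ 0.8933 -0.3467  0.2862  0.2533]
 [-0.4495 -0.6802  0.5791 -0.5046]
 [-0.0061 -0.6459 -0.7634  0.9411]
 [ 0.      0.      0.      1.    ]]
top [444.89750388533326, 444.89750388533326, 259.29807027984015, 192.92733005279214] [[-0.0126 -0.9971  0.0756  0.4456]
 [-0.9998  0.0115 -0.0155  0.0651]
 [ 0.0146 -0.0758 -0.997   1.4668]
 [ 0.      0.      0.      1.    ]]
wrist [302.9896695094131, 302.9896695094131, 255.18511884578413, 190.16283688653616] [[ 0.0004  0.9647  0.2634 -0.066 ]
 [ 0.0006 -0.2634  0.9647 -0.1296]
 [ 1.     -0.0003 -0.0007 -0.0003]
 [ 0.      0.      0.      1.    ]]
```

View pics/top0.png

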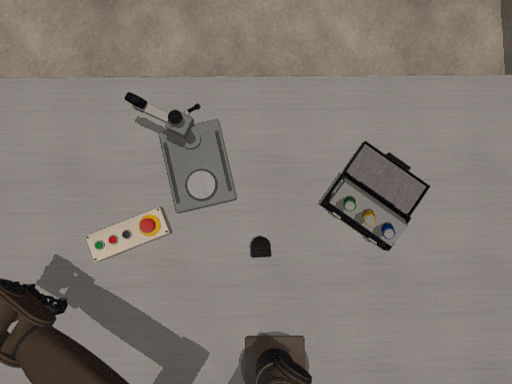

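View pics/side0.png

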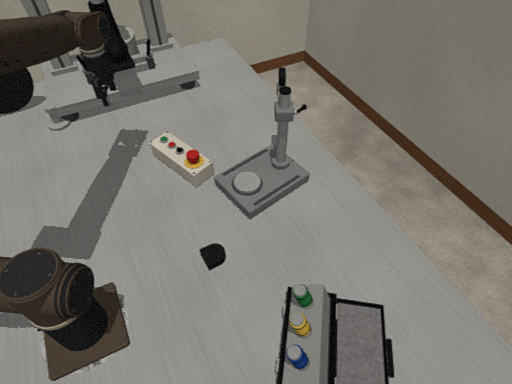

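The top view shows the anvil at (201,185), the stop at (149,226), the heel at (261,247) and the case on the right. Its gauges are green (349,203), yellow (369,216) and blue (388,231), so blue is the end one nearest the robot. The side view shows all three sleeves as well: green (302,295), yellow (300,325), blue (297,356).

```bash
cat > h.py <<'E'
import numpy as np, cv2
from scipy.spatial.transform import Rotation as R
from plant import *
np.set_printoptions(precision=4,suppress=True)
HSV={"blue":((105,120,50),(130,255,255)),"green":((50,90,30),(85,255,255)),"yellow":((18,110,90),(33,255,255))}
def blob(img,col,roi=None):
    m=cv2.inRange(cv2.cvtColor(img,cv2.COLOR_BGR2HSV),*map(np.array,HSV[col]))
    if roi: 
        k=np.zeros_like(m);k[roi[1]:roi[3],roi[0]:roi[2]]=255;m&=k
    n,l,s,c=cv2.connectedComponentsWithStats(m);i=1+np.argmax(s[1:,4]);return c[i],s[i]
def ray(c,uv,T=None):
    T=c["world_from_camera"] if T is None else T
    d=T[:3,:3]@np.array([(uv[0]-c["cx"])/c["fx"],(uv[1]-c["cy"])/c["fy"],1]);return T[:3,3],d/np.linalg.norm(d)
def onz(c,uv,z,T=None):
    o,d=ray(c,uv,T);return o+d*(z-o[2])/d[2]
def tri(a,b):
    (o1,d1),(o2,d2)=a,b
    t=np.linalg.lstsq(np.c_[d1,-d2],o2-o1,rcond=None)[0]
    p,q=o1+t[0]*d1,o2+t[1]*d2;return (p+q)/2,np.linalg.norm(p-q)
def tool():
    s=get_state();T=np.eye(4);T[:3,:3]=R.from_quat(s["tcp_rot"]).as_matrix();T[:3,3]=s["eef_pos"];return T
def rel(goalp,goalR):
    T=tool();d=T[:3,:3].T@(np.array(goalp)-T[:3,3]);r=R.from_matrix(T[:3,:3].T@goalR).as_rotvec()
    print("shift mm",d*1000,"units",d/.12,"rotvec rad",r,"units",r/2/np.pi)
E
python3 - <<'E'
from h import *
t=read_camera("top");s=read_camera("side");P={}
for c in HSV:
    a,sa=blob(t["img"],c,(310,130,440,260));b,sb=blob(s["img"],c,(270,270,400,384))
    p,e=tri(ray(t,a),ray(s,b));P[c]=p;print(c,a,sa,b,sb,p,e)
y=P["green"]-P["blue"];print(np.linalg.norm(y),y)
yaw=np.arctan2(-y[0],y[1]);print("case x yaw",yaw)
# anvil: bright disc in both views
for cam,roi,g0 in((t,(180,165,222,205),0),(s,(225,165,268,200),0)):
    x0,y0,x1,y1=roi;g=cv2.cvtColor(cam["img"],cv2.COLOR_BGR2GRAY)[y0:y1,x0:x1]
    th,m=cv2.threshold(g,0,255,cv2.THRESH_OTSU)
    n,l,st,ce=cv2.connectedComponentsWithStats(m);i=1+np.argmax(st[1:,4])
    (ex,ey),ax,an=cv2.fitEllipse(max(cv2.findContours((l==i).astype('u1'),0,1)[0],key=len))
    uv=(ex+x0,ey+y0);print("anvil",uv,ax,st[i],onz(cam,uv,.058))
cv2.imwrite("pics/crop.png",np.hstack([cv2.resize(t["img"][165:205,180:222],(336,320)),cv2.resize(t["img"][180:260,310:440],(520,320))[:,:460]]))
print("stop",onz(t,(149,226),.104),"heel",onz(t,(261,247),.03),"col",onz(t,(176,117),.345))
E
```

```text
blue [387.1724 228.    ] [382 224  13  13  58] [299.9709 360.3547] [287 346  21  23 172] [ 0.4362 -0.3446  0.111 ] 0.000940975120436876
green [349.3922 200.2353] [344 197  12  11  51] [304.2437 299.0688] [293 288  19  19 160] [ 0.5204 -0.2303  0.1114] 0.005446247358652031
yellow [369.2037 215.463 ] [363 210  13  14  54] [302.1272 327.2312] [289 314  21  22 173] [ 0.475  -0.288   0.1217] 0.0006182718255468081
0.14196671485898402 [0.0841 0.1143 0.0004]
case x yaw -0.6343483299231722
anvil (200.88311004638672, 184.04114151000977) (26.53339385986328, 26.736318588256836) [  8   6  27  27 595] [0.5829 0.2283 0.058 ]
anvil (247.9003963470459, 181.88511085510254) (35.70757293701172, 46.07898712158203) [   0    0   43   35 1137] [0.5833 0.2223 0.058 ]
stop [0.4519 0.3809 0.104 ] heel [0.3805 0.0395 0.03  ] col [0.7277 0.258  0.345 ]
```

```bash
cat >> h.py <<'E'
YAW=-0.634
def goalR(yaw,tilt,s=1):
    xc=np.array([np.cos(yaw),np.sin(yaw),0]);y=np.sin(tilt)*xc+np.array([0,0,-np.cos(tilt)])
    zt=s*np.array([-np.sin(yaw),np.cos(yaw),0]);return np.c_[np.cross(y,zt),y,zt]
E
python3 - <<'E'
from h import *
T=tool();print(T)
for s in(1,-1):
    print(goalR(YAW,.35,s)); rel([.43,-.34,.3],goalR(YAW,.35,s))
print(goalR(1.004,0,1)); print(goalR(1.004,0,-1))
E
```

```text
[[ 0.9144 -0.0007  0.4048  0.273 ]
 [-0.4048 -0.001   0.9144  0.617 ]
 [-0.0002 -1.     -0.0012  0.2446]
 [ 0.      0.      0.      1.    ]]
[[ 0.7568  0.2763  0.5924]
 [-0.5565 -0.2031  0.8057]
 [ 0.3429 -0.9394  0.    ]]
shift mm [ 530.8927  -54.5022 -811.5872] units [ 4.4241 -0.4542 -6.7632] rotvec rad [-0.0368  0.2152 -0.3487] units [-0.0059  0.0343 -0.0555]
[[-0.7568  0.2763 -0.5924]
 [ 0.5565 -0.2031 -0.8057]
 [-0.3429 -0.9394 -0.    ]]
shift mm [ 530.8927  -54.5022 -811.5872] units [ 4.4241 -0.4542 -6.7632] rotvec rad [-0.5097 -2.8822  0.0538] units [-0.0811 -0.4587  0.0086]
[[ 0.5369  0.     -0.8436]
 [ 0.8436  0.      0.5369]
 [ 0.     -1.      0.    ]]
[[-0.5369  0.      0.8436]
 [-0.8436  0.     -0.5369]
 [-0.     -1.     -0.    ]]
```

Request:
send_rows(
  plan=[
    [[0.4,-0.04,-0.08],[0,0.0127,0]],
    [[0.4,-0.04,-0.08],[0,0.0127,0]],
    [[0.4,-0.04,-0.08],[0,0.0127,0]],
    [[0.4,-0.04,-0.08],[0,0.0127,0]],
    [[0.4,-0.04,-0.08],[0,0.0127,0]],
    [[0.4,-0.04,-0.08],[0,0.0127,0]],
    [[0.4,-0.04,-0.08],[0,0.0127,0]],
    [[0.4,-0.04,-0.08],[0,0.0127,0]],
    [[0.4,-0.04,-0.08],[0,0.0127,0]],
    [[0.4,-0.04,-0.08],[0,0.0127,0]],
    [[0.4,0,-0.08],[0,0.0127,0]],
    [[0.4,0,-0.08],[0,0.0127,0]],
  ],
  gripper=0,
)

```text
time: 1.45
eef_pos: [0.5533, 0.124, 0.2936]
tcp_rot: [-0.546, 0.449, -0.45, 0.546]
contact_force: [1.0, 0.7, 0.2]
opening: 0.998
```

Run:
```python
from h import *
print(tool(),get_state()["qpos"])
# z radial: s such that z_tool = n-ish: build
xc=np.array([np.cos(YAW),np.sin(YAW),0]);y=np.sin(.35)*xc+[0,0,-np.cos(.35)];x=np.array([np.sin(YAW),-np.cos(YAW),0])
G=np.c_[x,y,np.cross(x,y)];print(G);rel([.37,-.30,.30],G)
```

```text
[[ 0.1919  0.0009  0.9814  0.5533]
 [-0.9814  0.      0.1919  0.124 ]
 [ 0.0001 -1.      0.0008  0.2936]
 [ 0.      0.      0.      1.    ]] [ 0.0415  0.0138  1.7938 -0.      1.3331 -0.1516]
[[-0.5924  0.2763  0.7568]
 [-0.8057 -0.2031 -0.5565]
 [ 0.     -0.9394  0.3429]]
shift mm [ 380.8835   -6.5826 -261.2966] units [ 3.174  -0.0549 -2.1775] rotvec rad [ 0.3289  0.8184 -0.1449] units [ 0.0523  0.1303 -0.0231]
```

```bash
cat >> h.py <<'E'
from scipy.linalg import logm
xc=np.array([np.cos(YAW),np.sin(YAW),0])
def frame(tilt,yaw=YAW):
    c=np.array([np.cos(yaw),np.sin(yaw),0]);y=np.sin(tilt)*c+[0,0,-np.cos(tilt)];x=np.array([np.sin(yaw),-np.cos(yaw),0])
    return np.c_[x,y,np.cross(x,y)]
def screw(p,Rm,n,T=None):
    T=tool() if T is None else T
    G=np.eye(4);G[:3,:3]=Rm;G[:3,3]=p
    # row: shift in tool axes, then turn -> M=[R,t]
    from scipy.linalg import expm
    M=np.real(expm(logm(np.linalg.inv(T)@G)/n))
    t=M[:3,3];r=R.from_matrix(M[:3,:3]).as_rotvec()
    print(n,"rows mm",np.linalg.norm(t)*1e3,"deg",np.degrees(np.linalg.norm(r)),"units",t/.12,r/2/np.pi)
E
python3 - <<'E'
from h import *
screw([.39,-.31,.28],frame(.35),11)
E
```

```text
11 rows mm 43.342234845313406 deg 4.655762107904461 units [ 0.355   0.0086 -0.0662] [ 0.0048  0.0118 -0.0021]
```

Request:
send_rows(
  plan=[
    [[0.355,0.009,-0.066],[0.0048,0.0118,-0.0021]],
    [[0.355,0.009,-0.066],[0.0048,0.0118,-0.0021]],
    [[0.355,0.009,-0.066],[0.0048,0.0118,-0.0021]],
    [[0.355,0.009,-0.066],[0.0048,0.0118,-0.0021]],
    [[0.355,0.009,-0.066],[0.0048,0.0118,-0.0021]],
    [[0.355,0.009,-0.066],[0.0048,0.0118,-0.0021]],
    [[0.355,0.009,-0.066],[0.0048,0.0118,-0.0021]],
    [[0.355,0.009,-0.066],[0.0048,0.0118,-0.0021]],
    [[0.355,0.009,-0.066],[0.0048,0.0118,-0.0021]],
    [[0.355,0.009,-0.066],[0.0048,0.0118,-0.0021]],
    [[0.355,0.009,-0.066],[0.0048,0.0118,-0.0021]],
    [[0,0,0],[0,0,0]],
  ],
)

```text
time: 2.65
eef_pos: [0.3887, -0.3117, 0.2785]
tcp_rot: [0.258, -0.511, 0.732, -0.369]
contact_force: [-0.4, 1.1, 0.1]
opening: 0.998
```

Run:
```python
from h import *
T=tool();print(T,get_state()["qpos"])
c=read_camera("wrist");cv2.imwrite("pics/w1.png",c["img"])
Tc=T@c["mount"]
for col in HSV:
    try:
        a,s=blob(c["img"],col);print(col,a,s,onz(c,a,.132,Tc))
    except Exception as e: print(col,e)
```

```text
[[-0.5938  0.2764  0.7557  0.3887]
 [-0.8046 -0.205  -0.5573 -0.3117]
 [ 0.0009 -0.9389  0.3441  0.2785]
 [ 0.      0.      0.      1.    ]] [-0.9275 -0.3341  2.1509  0.1177  0.9902 -0.3399]
blue [251.5361 169.9766] [232 155  40  46 513] [ 0.4348 -0.3352  0.132 ]
green [250.2749  24.845 ] [227   0  46  42 742] [ 0.5085 -0.2342  0.132 ]
yellow [250.6258  99.1022] [229  77  44  45 489] [ 0.4728 -0.2826  0.132 ]
```

View pics/w1.png

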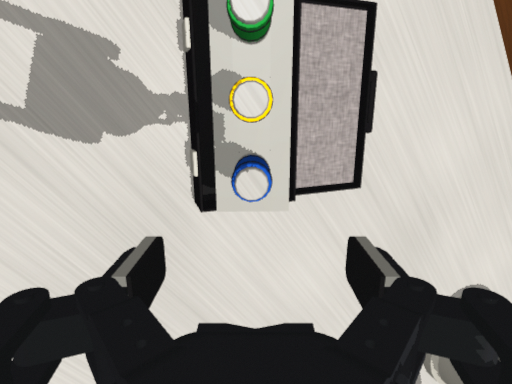

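The wrist view shows the row of gauges running straight up the picture. The white caps are at about blue (252,182), yellow (251,100) and green (251,8), with the jaws either side of column 255. Next I fit the caps.

```bash
cat >> h.py <<'E'
def cap(c,seed,T):
    img=cv2.GaussianBlur(c["img"],(3,3),0).astype(int)
    m=((img.min(2)>150)&(img.max(2)-img.min(2)<40)).astype('u1')
    n,l=cv2.connectedComponents(m,connectivity=4);k=(l==l[seed[1],seed[0]]).astype('u1')
    ct=max(cv2.findContours(k,0,1)[0],key=len);e=cv2.fitEllipse(ct)
    print("cap",e,k.sum(),onz(c,e[0],.1615,T));return onz(c,e[0],.1615,T)
E
python3 - <<'E'
from h import *
T=tool();c=read_camera("wrist");Tc=T@c["mount"]
b=cap(c,(252,183),Tc);y=cap(c,(251,100),Tc)
d=y-b;print(np.linalg.norm(d),"yaw",np.arctan2(-d[0],d[1]))
n=-frame(.35)[:,1];sl=b-31*.001*n;print("sleeve",sl, "mid",b-.066*n)
for t in (.06,0): print("TCP goal",sl+(t-.005)*n); rel(sl+(t-.005)*n,frame(.35))
E
```

```text
cap ((250.75921630859375, 186.40023803710938), (29.671648025512695, 31.18501853942871), 87.90415954589844) 770 [ 0.4226 -0.3338  0.1615]
cap ((250.0589599609375, 101.78485870361328), (33.187435150146484, 34.608219146728516), 1.4260621070861816) 950 [ 0.4639 -0.277   0.1615]
0.07019122388946016 yaw -0.6287697464604477
sleeve [ 0.4312 -0.3401  0.1324] mid [ 0.4409 -0.3472  0.0995]
TCP goal [ 0.416  -0.3289  0.184 ]
shift mm [  1.0281 100.1525  -3.2747] units [ 0.0086  0.8346 -0.0273] rotvec rad [-0.0018  0.0035 -0.0016] units [-0.0003  0.0005 -0.0002]
TCP goal [ 0.4326 -0.3411  0.1277]
shift mm [  1.1212 160.1524  -3.3839] units [ 0.0093  1.3346 -0.0282] rotvec rad [-0.0018  0.0035 -0.0016] units [-0.0003  0.0005 -0.0002]
```

Request:
send_rows(
  plan=[
    [[0.009,0.2,-0.028],[0,0.0005,0]],
    [[0,0.2,0],[0,0,0]],
    [[0,0.2,0],[0,0,0]],
    [[0,0.2,0],[0,0,0]],
    [[0,0.15,0],[0,0,0]],
    [[0,0.15,0],[0,0,0]],
    [[0,0.1,0],[0,0,0]],
    [[0,0.08,0],[0,0,0]],
    [[0,0.055,0],[0,0,0]],
    [[0,0,0],[0,0,0]],
  ],
)

```text
time: 3.75
eef_pos: [0.4337, -0.3401, 0.1271]
tcp_rot: [0.259, -0.511, 0.731, -0.372]
contact_force: [-0.6, 0.2, -0.4]
opening: 1.001
```

Run:
```python
from h import *
s=get_state();print(s["qpos"],s["contact_force"]);rel([.4326,-.3411,.1277],frame(.35))
c=read_camera("wrist");cv2.imwrite("pics/w2.png",c["img"])
```

```text
[-0.8879 -0.0118  2.1717  0.1478  0.6471 -0.3605] [-0.5882  0.1524 -0.4428]
shift mm [ 1.4555 -0.6244 -0.0502] units [ 0.0121 -0.0052 -0.0004] rotvec rad [-0.001   0.0032 -0.0025] units [-0.0002  0.0005 -0.0004]
```

View pics/w2.png

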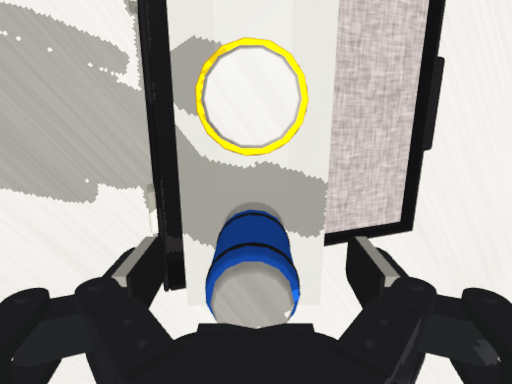

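The blue cap sits midway between the open jaws at (255,297), and the yellow gauge is clear of the fingers. I pre-turn by half a twist and then grip.

Request:
send_rows(
  plan=[
    [[0.012,0,0],[0,-0.02387,0]],
    [[0,0,0],[0,-0.02387,0]],
    [[0,0,0],[0,-0.02387,0]],
    [[0,0,0],[0,0,0]],
  ],
)

```text
time: 4.2
eef_pos: [0.4329, -0.3421, 0.1288]
tcp_rot: [0.415, -0.414, 0.655, -0.476]
contact_force: [0.5, -0.3, 0.5]
opening: 0.999
```

Request:
send_rows(
  plan=[
    [[0,0,0],[0,0,0]],
    [[0,0,0],[0,0,0]],
    [[0,0,0],[0,0,0]],
    [[0,0,0],[0,0,0]],
    [[0,0,0],[0,0,0]],
    [[0,0,0],[0,0,0]],
    [[0,0,0],[0,0,0]],
    [[0,0,0],[0,0,0]],
    [[0,0,0],[0,0,0]],
    [[0,0,0],[0,0,0]],
  ],
  gripper=1,
  grip_force=60,
)

```text
time: 5.2
eef_pos: [0.4323, -0.3416, 0.128]
tcp_rot: [0.416, -0.415, 0.654, -0.476]
contact_force: [-5.2, 1.9, 5.1]
opening: 0.405
```

Run:
```python
from h import *
s=get_state();print(s["qpos"],s["contact_force"],s["wrist_torque"],s["opening"],tool())
```

```text
[-0.8919 -0.0136  2.1716  0.1484  0.6492 -0.8142] [-5.153   1.8816  5.1344] [ 0.2511  0.8921 -0.0758] 0.4052804563857397 [[-0.2012  0.278   0.9393  0.4323]
 [-0.9682 -0.2022 -0.1476 -0.3416]
 [ 0.1489 -0.9391  0.3098  0.128 ]
 [ 0.      0.      0.      1.    ]]
```

Request:
send_rows(
  plan=[
    [[0,-0.0049,0],[0,0.0238,0]],
    [[0,-0.0049,0],[0,0.0238,0]],
    [[0,-0.0049,0],[0,0.0238,0]],
    [[0,-0.0049,0],[0,0.0238,0]],
    [[0,-0.0049,0],[0,0.0238,0]],
    [[0,-0.0049,0],[0,0.0238,0]],
  ],
)

```text
time: 5.8
eef_pos: [0.43, -0.3396, 0.128]
tcp_rot: [0.09, -0.583, 0.769, -0.247]
contact_force: [-0.3, -2.7, -8.4]
opening: 0.404
```

```bash
cat >> h.py <<'E'
def st():
    s=get_state();T=tool();n=-T[:3,1];f=s["contact_force"]
    print("t",s["time"],"F",f,"axial",f@n,"tau",s["wrist_torque"]@n,"open",s["opening"],"p",T[:3,3],"drawn mm",(T[:3,3]-[.4323,-.3416,.128])@n*1e3)
E
python3 -c "
from h import *
st()
t=read_camera('top')
for c in HSV: print(c,blob(t['img'],c,(310,130,440,260)))"
```

```text
t 5.8 F [-0.31   -2.6711 -8.4328] axial -8.379508071597678 tau 0.2719544138637274 open 0.4044542595733322 p [ 0.43   -0.3396  0.128 ] drawn mm 1.023463326367666
blue (array([386.102 , 227.0612]), array([381, 224,  11,   9,  49], dtype=int32))
green (array([349.434 , 200.2264]), array([344, 197,  12,  11,  53], dtype=int32))
yellow (array([368.8125, 215.2031]), array([363, 210,  13,  14,  64], dtype=int32))
```

Request:
send_rows(
  plan=[
    [[0,-0.0049,0],[0,-0.0238,0]],
    [[0,-0.0049,0],[0,-0.0238,0]],
    [[0,-0.0049,0],[0,-0.0238,0]],
    [[0,-0.0049,0],[0,-0.0238,0]],
    [[0,-0.0049,0],[0,-0.0238,0]],
    [[0,-0.0049,0],[0,-0.0238,0]],
  ],
)

```text
time: 6.45
eef_pos: [0.43, -0.3393, 0.1321]
tcp_rot: [0.417, -0.414, 0.653, -0.478]
contact_force: [1.3, -1.8, -8.7]
opening: 0.408
```

```bash
python3 -c "
from h import *
st()
t=read_camera('top')
for c in HSV: print(c,blob(t['img'],c,(310,130,440,260)))
st()"
```

```text
t 6.45 F [ 1.3139 -1.8066 -8.7441] axial -8.942293035596546 tau -0.2694130442154428 open 0.4076182307968915 p [ 0.43   -0.3393  0.1321] drawn mm 4.943004490930892
blue (array([383.1111, 228.4444]), array([382, 225,   4,   8,  18], dtype=int32))
green (array([348.6, 200.2]), array([343, 197,  12,  10,  50], dtype=int32))
yellow (array([367.8571, 215.254 ]), array([362, 210,  13,  14,  63], dtype=int32))
t 6.5 F [ 1.0705 -1.5524 -8.5589] axial -8.650347191165185 tau 0.2381404903197576 open 0.4080062878768564 p [ 0.4299 -0.3393  0.1322] drawn mm 5.0587868755109975
```

```bash
cat >> h.py <<'E'
def shift(name="top"):
    c=read_camera(name)["img"];a=cv2.imread(f"pics/{name}0.png")
    # track corners of case with LK
    if name=="top": roi=(325,140,430,250)
    else: roi=(280,280,400,384)
    g0=cv2.cvtColor(a,6);g1=cv2.cvtColor(c,6);m=np.zeros_like(g0);m[roi[1]:roi[3],roi[0]:roi[2]]=255
    p=cv2.goodFeaturesToTrack(g0,60,.03,4,mask=m)
    q,ok,er=cv2.calcOpticalFlowPyrLK(g0,g1,p,None,winSize=(9,9))
    r,ok2,er2=cv2.calcOpticalFlowPyrLK(g1,g0,q,None,winSize=(9,9))
    k=(ok[:,0]==1)&(np.linalg.norm(r-p,axis=2)[:,0]<.3)
    M,inl=cv2.estimateAffinePartial2D(p[k],q[k],ransacReprojThreshold=.5)
    ctr=np.array([(roi[0]+roi[2])/2,(roi[1]+roi[3])/2,1])
    print(name,"shift px",M@ctr-ctr[:2],"rot",np.arctan2(M[1,0],M[0,0]),inl.sum(),len(inl))
E
python3 -c "
from h import *
shift();shift('side')
cv2.imwrite('pics/cmp.png',cv2.resize(np.hstack([cv2.imread('pics/top0.png')[135:255,315:435],read_camera('top')['img'][135:255,315:435]]),(800,400),interpolation=0))"
```

```text
top shift px [-0.348  0.463] rot 0.010951185433499419 27 30
side shift px [-0.497  0.044] rot 0.0113218260336926 10 11
```

View pics/cmp.png

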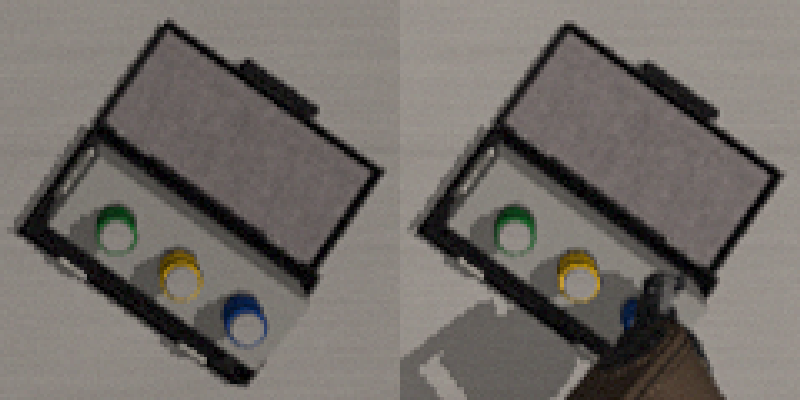

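The case has shifted about 0.5 px (1–1.5 mm) and turned 0.01 rad. I continue gently and keep tracking it.

Request:
send_rows(
  plan=[
    [[0,-0.0043,0],[0,0.0238,0]],
    [[0,-0.0043,0],[0,0.0238,0]],
    [[0,-0.0043,0],[0,0.0238,0]],
    [[0,-0.0043,0],[0,0.0238,0]],
    [[0,-0.0043,0],[0,0.0238,0]],
    [[0,-0.0043,0],[0,0.0238,0]],
  ],
)

```text
time: 7.25
eef_pos: [0.4284, -0.3378, 0.135]
tcp_rot: [0.089, -0.583, 0.769, -0.246]
contact_force: [-0.1, -0.6, -9.0]
opening: 0.407
```

```bash
python3 -c "
from h import *
st();shift();shift('side');st()"
```

```text
t 7.25 F [-0.0766 -0.6197 -9.0102] axial -8.579057699487564 tau 0.26595834876928837 open 0.4073116903502573 p [ 0.4284 -0.3378  0.135 ] drawn mm 8.379733964452692
top shift px [-0.4777  0.7487] rot 0.017543444930812356 29 31
side shift px [-0.932   0.3757] rot 0.015627323749092852 7 11
t 7.35 F [-0.9149 -0.8633 -8.7387] axial -8.1367962040185 tau -0.23745075526128426 open 0.40386363210148357 p [ 0.4287 -0.338   0.1352] drawn mm 8.52340766572574
```

Request:
send_rows(
  plan=[
    [[0,-0.0043,0],[0,-0.0238,0]],
    [[0,-0.0043,0],[0,-0.0238,0]],
    [[0,-0.0043,0],[0,-0.0238,0]],
    [[0,-0.0043,0],[0,-0.0238,0]],
    [[0,-0.0043,0],[0,-0.0238,0]],
    [[0,-0.0043,0],[0,-0.0238,0]],
  ],
)

```text
time: 7.95
eef_pos: [0.4288, -0.3383, 0.1392]
tcp_rot: [0.417, -0.414, 0.653, -0.478]
contact_force: [1.4, -1.3, -9.6]
opening: 0.409
```

```bash
python3 -c "
from h import *
st();shift();shift('side');st()"
```

```text
t 7.95 F [ 1.4207 -1.3328 -9.5817] axial -9.661915583647275 tau -0.29306060464245204 open 0.4091462529185764 p [ 0.4288 -0.3383  0.1392] drawn mm 12.191314103391694
top shift px [-0.4816  0.4314] rot 0.014395171630731028 26 30
side shift px [-0.6924  0.0617] rot 0.014744926019010167 9 10
t 8.05 F [-0.4588  0.7824 -9.979 ] axial -9.0928040271613 tau 0.193110845248379 open 0.40740916713821473 p [ 0.4284 -0.338   0.139 ] drawn mm 12.100122655947862
```

Request:
send_rows(
  plan=[
    [[0,-0.0035,0],[0,0.0238,0]],
    [[0,-0.0035,0],[0,0.0238,0]],
    [[0,-0.0035,0],[0,0.0238,0]],
    [[0,-0.0035,0],[0,0.0238,0]],
    [[0,-0.0035,0],[0,0.0238,0]],
    [[0,-0.0035,0],[0,0.0238,0]],
    [[0,-0.0035,0],[0,-0.0238,0]],
    [[0,-0.0035,0],[0,-0.0238,0]],
    [[0,-0.0035,0],[0,-0.0238,0]],
    [[0,-0.0035,0],[0,-0.0238,0]],
    [[0,-0.0035,0],[0,-0.0238,0]],
    [[0,-0.0035,0],[0,-0.0238,0]],
  ],
)

```text
time: 9.25
eef_pos: [0.4274, -0.3374, 0.1442]
tcp_rot: [0.416, -0.415, 0.654, -0.477]
contact_force: [1.3, -0.1, -8.6]
opening: 0.407
```

```bash
python3 -c "
from h import *
st();shift();shift('side');st()"
```

```text
t 9.25 F [ 1.2505 -0.0929 -8.6194] axial -8.461057282511877 tau -0.25810549796078586 open 0.4070897188857009 p [ 0.4274 -0.3374  0.1442] drawn mm 17.454033790821878
top shift px [-0.469   0.3958] rot 0.012378524126484465 26 30
side shift px [-0.3906 -0.0961] rot 0.010600188506799401 10 12
t 9.35 F [ 0.5674  0.2967 -9.3809] axial -8.911028827809476 tau 0.18035371838763506 open 0.40948183378631975 p [ 0.4271 -0.3372  0.144 ] drawn mm 17.37495562442766
```

Stable now, with no further drift. I continue the same way.

Request:
send_rows(
  plan=[
    [[0,-0.0035,0],[0,0.0238,0]],
    [[0,-0.0035,0],[0,0.0238,0]],
    [[0,-0.0035,0],[0,0.0238,0]],
    [[0,-0.0035,0],[0,0.0238,0]],
    [[0,-0.0035,0],[0,0.0238,0]],
    [[0,-0.0035,0],[0,0.0238,0]],
    [[0,-0.0035,0],[0,-0.0238,0]],
    [[0,-0.0035,0],[0,-0.0238,0]],
    [[0,-0.0035,0],[0,-0.0238,0]],
    [[0,-0.0035,0],[0,-0.0238,0]],
    [[0,-0.0035,0],[0,-0.0238,0]],
    [[0,-0.0035,0],[0,-0.0238,0]],
  ],
)

```text
time: 10.55
eef_pos: [0.4261, -0.3366, 0.1492]
tcp_rot: [0.415, -0.415, 0.655, -0.476]
contact_force: [1.2, -1.4, -8.4]
opening: 0.409
```

Request:
send_rows(
  plan=[
    [[0,-0.0035,0],[0,0.0238,0]],
    [[0,-0.0035,0],[0,0.0238,0]],
    [[0,-0.0035,0],[0,0.0238,0]],
    [[0,-0.0035,0],[0,0.0238,0]],
    [[0,-0.0035,0],[0,0.0238,0]],
    [[0,-0.0035,0],[0,0.0238,0]],
    [[0,-0.0035,0],[0,-0.0238,0]],
    [[0,-0.0035,0],[0,-0.0238,0]],
    [[0,-0.0035,0],[0,-0.0238,0]],
    [[0,-0.0035,0],[0,-0.0238,0]],
    [[0,-0.0035,0],[0,-0.0238,0]],
    [[0,-0.0035,0],[0,-0.0238,0]],
  ],
)

```text
time: 11.75
eef_pos: [0.4247, -0.3356, 0.1541]
tcp_rot: [0.415, -0.415, 0.655, -0.476]
contact_force: [1.1, 0.0, -8.0]
opening: 0.404
```

```bash
python3 -c "
from h import *
st();shift();shift('side');st()"
```

```text
t 11.75 F [ 1.0939  0.0401 -8.0058] axial -7.813142785932041 tau -0.22274680223748627 open 0.4037347812738152 p [ 0.4247 -0.3356  0.1541] drawn mm 27.86860647588674
top shift px [-0.476   0.3302] rot 0.009178952853347116 26 31
side shift px [-0.5273 -0.1365] rot 0.007965895663229413 9 11
t 11.85 F [ 1.5362  0.2652 -8.2387] axial -8.109550473736634 tau 0.1913402625635742 open 0.4070599241428224 p [ 0.4247 -0.3356  0.1543] drawn mm 28.01620617820973
```

Request:
send_rows(
  plan=[
    [[0,-0.0035,0],[0,0.0238,0]],
    [[0,-0.0035,0],[0,0.0238,0]],
    [[0,-0.0035,0],[0,0.0238,0]],
    [[0,-0.0035,0],[0,0.0238,0]],
    [[0,-0.0035,0],[0,0.0238,0]],
    [[0,-0.0035,0],[0,0.0238,0]],
    [[0,-0.0035,0],[0,-0.0238,0]],
    [[0,-0.0035,0],[0,-0.0238,0]],
    [[0,-0.0035,0],[0,-0.0238,0]],
    [[0,-0.0035,0],[0,-0.0238,0]],
    [[0,-0.0035,0],[0,-0.0238,0]],
    [[0,-0.0035,0],[0,-0.0238,0]],
  ],
)

```text
time: 13.05
eef_pos: [0.4232, -0.3347, 0.159]
tcp_rot: [0.415, -0.415, 0.655, -0.476]
contact_force: [0.7, -0.9, -7.7]
opening: 0.406
```

Request:
send_rows(
  plan=[
    [[0,-0.0035,0],[0,0.0238,0]],
    [[0,-0.0035,0],[0,0.0238,0]],
    [[0,-0.0035,0],[0,0.0238,0]],
    [[0,-0.0035,0],[0,0.0238,0]],
    [[0,-0.0035,0],[0,0.0238,0]],
    [[0,-0.0035,0],[0,0.0238,0]],
    [[0,-0.0035,0],[0,-0.0238,0]],
    [[0,-0.0035,0],[0,-0.0238,0]],
    [[0,-0.0035,0],[0,-0.0238,0]],
    [[0,-0.0035,0],[0,-0.0238,0]],
    [[0,-0.0035,0],[0,-0.0238,0]],
    [[0,-0.0035,0],[0,-0.0238,0]],
  ],
)

```text
time: 14.25
eef_pos: [0.4219, -0.3337, 0.1639]
tcp_rot: [0.415, -0.415, 0.655, -0.476]
contact_force: [-0.8, 0.1, -6.3]
opening: 0.403
```

Request:
send_rows(
  plan=[
    [[0,-0.0035,0],[0,0.0238,0]],
    [[0,-0.0035,0],[0,0.0238,0]],
    [[0,-0.0035,0],[0,0.0238,0]],
    [[0,-0.0035,0],[0,0.0238,0]],
    [[0,-0.0035,0],[0,0.0238,0]],
    [[0,-0.0035,0],[0,0.0238,0]],
    [[0,-0.0035,0],[0,-0.0238,0]],
    [[0,-0.0035,0],[0,-0.0238,0]],
    [[0,-0.0035,0],[0,-0.0238,0]],
    [[0,0,0],[0,0,0]],
  ],
)

```text
time: 15.25
eef_pos: [0.4204, -0.3329, 0.1676]
tcp_rot: [0.258, -0.512, 0.731, -0.37]
contact_force: [-3.6, 1.9, -3.7]
opening: 0.405
```

```bash
python3 -c "
from h import *
st();shift();shift('side');st();print(get_state()['wrist_torque'],tool())"
```

```text
t 15.25 F [-3.6229  1.9269 -3.6983] axial -2.078724273674981 tau 0.02556754937244744 open 0.4050900525175749 p [ 0.4204 -0.3329  0.1676] drawn mm 42.238448951415954
top shift px [-0.4377  0.2895] rot 0.008261944676923209 28 31
side shift px [-0.4103 -0.1513] rot 0.008872056511620003 10 12
t 15.35 F [-4.5967  2.7228 -2.0765] axial -0.12408756978224711 tau 0.042191096216077445 open 0.40521783809909656 p [ 0.4205 -0.3328  0.1676] drawn mm 42.2112877487132
[ 0.6705  1.2366 -0.0224] [[-0.5932  0.2778  0.7556  0.4205]
 [-0.8051 -0.2017 -0.5578 -0.3328]
 [-0.0025 -0.9392  0.3433  0.1676]
 [ 0.      0.      0.      1.    ]]
```

Request:
send_rows(
  plan=[
    [[0,-0.005,-0.005],[0,0,0]],
    [[0,-0.01,-0.004],[0,0,0]],
    [[0,-0.02,0],[0,0,0]],
    [[0,-0.02,0],[0,0,0]],
    [[0,0,0],[0,0,0]],
  ],
)

```text
time: 15.85
eef_pos: [0.4184, -0.3313, 0.174]
tcp_rot: [0.259, -0.51, 0.731, -0.372]
contact_force: [-2.9, 1.9, -2.6]
opening: 0.4
```

```bash
python3 -c "
from h import *
st();shift();shift('side');st()"
```

```text
t 15.85 F [-2.8792  1.9243 -2.5905] axial -1.234652791114698 tau -0.0011231662186619899 open 0.39972731296301756 p [ 0.4184 -0.3313  0.174 ] drawn mm 49.11178984450097
top shift px [-0.4427  0.2656] rot 0.008208778449257851 29 32
side shift px [-0.3945 -0.142 ] rot 0.008676242979342124 10 12
t 15.95 F [-1.944   1.3856 -3.6084] axial -2.5606046915671636 tau -0.012237278102706356 open 0.4093148647031655 p [ 0.4184 -0.3313  0.1738] drawn mm 48.97795205984589
```

Request:
send_rows(
  plan=[
    [[0,-0.03,-0.003],[0,0,0]],
    [[0,-0.03,-0.002],[0,0,0]],
    [[0,-0.04,0],[0,0,0]],
    [[0,-0.05,0],[0,0,0]],
    [[0,-0.08,0],[0,0,0]],
    [[0,-0.1,0],[0,0,0]],
    [[0,-0.15,0],[0,0,0]],
    [[0,-0.15,0],[0,0,0]],
    [[0,-0.15,0],[0,0,0]],
    [[0,-0.1,0],[0,0,0]],
    [[0,0,0],[0,0,0]],
  ],
)

```text
time: 17.05
eef_pos: [0.3887, -0.3101, 0.2752]
tcp_rot: [0.259, -0.508, 0.732, -0.372]
contact_force: [-0.8, -0.3, -2.8]
opening: 0.408
```

Run:
```python
from h import *
st();shift();shift('side');st()
T=tool();print(get_state()["qpos"])
for yaw in (-.3,0,.3):
    print(yaw);screw([.50,.05,.30],frame(0,yaw),12,T)
cv2.imwrite("pics/side3.png",read_camera("side")["img"])
```

```text
t 17.05 F [-0.7824 -0.3139 -2.8272] axial -2.492683301771713 tau -0.004206768156234012 open 0.4079628456327814 p [ 0.3887 -0.3101  0.2752] drawn mm 156.76529947842846
top shift px [-0.3576  0.3238] rot 0.00634638997608899 28 32
side shift px [-0.6585 -0.056 ] rot 0.011719700925877754 7 9
t 17.15 F [ 0.3097  0.1411 -3.5646] axial -3.403350647209257 tau 0.021571561723466456 open 0.40865111488729733 p [ 0.3882 -0.3093  0.2722] drawn mm 154.17383351647763
[-0.927  -0.3349  2.1631  0.1226  0.9788 -0.3485]
-0.3
12 rows mm 31.56993546716884 deg 2.2987135094749536 units [-0.258  -0.0303 -0.0414] [-0.0046 -0.0043  0.0008]
0
12 rows mm 31.916977797778912 deg 3.431860258452016 units [-0.2647 -0.0259 -0.0057] [-0.0045 -0.0083  0.0015]
0.3
12 rows mm 32.51742905988763 deg 4.725506808559136 units [-0.2683 -0.0213  0.0313] [-0.0043 -0.0122  0.0022]
```

View pics/side3.png

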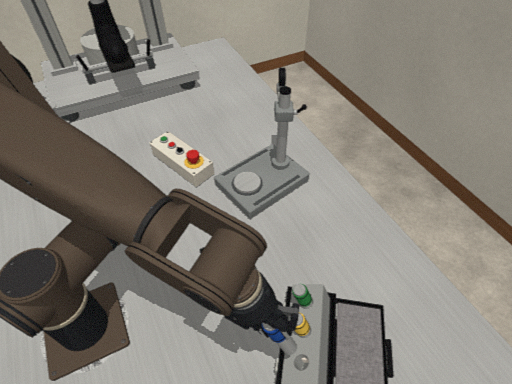

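The gauge is held and clear of the case, which still shows yellow and green seated (302,325 and 302,295). The wrist carries about 3 N. I raise it before crossing the other gauges.

Request:
send_rows(
  plan=[
    [[0,-0.1,0.036],[0,0,0]],
    [[0,-0.1,0.036],[0,0,0]],
    [[0,-0.1,0.036],[0,0,0]],
    [[0,-0.1,0.036],[0,0,0]],
  ],
)

```text
time: 17.6
eef_pos: [0.3882, -0.3095, 0.3249]
tcp_rot: [0.259, -0.51, 0.731, -0.372]
contact_force: [-0.1, -0.8, -3.6]
opening: 0.408
```

Run:
```python
from h import *
st();screw([.578,.226,.28],frame(0,.3),17)
```

```text
t 17.6 F [-0.1067 -0.7606 -3.6021] axial -3.5047270497520477 tau -0.06394391690564533 open 0.40779265197179937 p [ 0.3882 -0.3095  0.3249] drawn mm 203.61634386355314
17 rows mm 34.812291176474766 deg 3.3362017227268552 units [-0.2866  0.0219  0.0395] [-0.0031 -0.0086  0.0015]
```

Request:
send_rows(
  plan=[
    [[-0.287,0.022,0.04],[-0.0031,-0.0086,0.0015]],
    [[-0.287,0.022,0.04],[-0.0031,-0.0086,0.0015]],
    [[-0.287,0.022,0.04],[-0.0031,-0.0086,0.0015]],
    [[-0.287,0.022,0.04],[-0.0031,-0.0086,0.0015]],
    [[-0.287,0.022,0.04],[-0.0031,-0.0086,0.0015]],
    [[-0.287,0.022,0.04],[-0.0031,-0.0086,0.0015]],
    [[-0.287,0.022,0.04],[-0.0031,-0.0086,0.0015]],
    [[-0.287,0.022,0.04],[-0.0031,-0.0086,0.0015]],
    [[-0.287,0.022,0.04],[-0.0031,-0.0086,0.0015]],
    [[-0.287,0.022,0.04],[-0.0031,-0.0086,0.0015]],
    [[-0.287,0.022,0.04],[-0.0031,-0.0086,0.0015]],
    [[-0.287,0.022,0.04],[-0.0031,-0.0086,0.0015]],
  ],
)

```text
time: 18.8
eef_pos: [0.5791, 0.0552, 0.2948]
tcp_rot: [0.49, -0.459, 0.525, -0.523]
contact_force: [1.0, 0.1, -4.3]
opening: 0.408
```

Run:
```python
from h import *
st();shift();shift('side');screw([.575,.225,.255],frame(0,.3),6)
```

```text
t 18.8 F [ 0.952   0.1431 -4.2712] axial -4.338232385582818 tau 0.0025471048386714787 open 0.4079510119940011 p [0.5791 0.0552 0.2948] drawn mm 163.8381552909995
top shift px [-0.4321  0.2959] rot 0.007798860764523211 36 45
side shift px [-0.5199 -0.2599] rot 0.01110294216723386 17 31
6 rows mm 28.802530638644026 deg 2.737655148391925 units [-0.2332  0.0507  0.0252] [-0.0025 -0.0071  0.0012]
```

Request:
send_rows(
  plan=[
    [[-0.233,0.051,0.025],[-0.0025,-0.0071,0.0012]],
    [[-0.233,0.051,0.025],[-0.0025,-0.0071,0.0012]],
    [[-0.233,0.051,0.025],[-0.0025,-0.0071,0.0012]],
    [[-0.233,0.051,0.025],[-0.0025,-0.0071,0.0012]],
    [[-0.233,0.051,0.025],[-0.0025,-0.0071,0.0012]],
    [[-0.233,0.051,0.025],[-0.0025,-0.0071,0.0012]],
    [[0,0,0],[0,0,0]],
    [[0,0,0],[0,0,0]],
  ],
)

```text
time: 19.7
eef_pos: [0.5752, 0.221, 0.2545]
tcp_rot: [0.569, -0.42, 0.422, -0.567]
contact_force: [0.4, 0.3, -3.7]
opening: 0.407
```

Run:
```python
from h import *
st();T=tool();print(T,get_state()["qpos"])
c=read_camera("wrist");s=read_camera("side");t=read_camera("top")
Tc=T@c["mount"]
print("anvil px in wrist",(lambda q:(c["fx"]*q[0]/q[2]+c["cx"],c["fy"]*q[1]/q[2]+c["cy"]))((np.linalg.inv(Tc)@[.583,.226,.058,1])))
cv2.imwrite("pics/w4.png",np.hstack([cv2.resize(c["img"],(400,300)),cv2.resize(s["img"][80:260,170:350],(400,300))]))
```

```text
t 19.7 F [ 0.4127  0.3193 -3.7206] axial -3.7194124203208583 tau 0.002474870704482755 open 0.40726581751766183 p [0.5752 0.221  0.2545] drawn mm 128.57744359928034
[[ 0.2915 -0.0002  0.9566  0.5752]
 [-0.9566 -0.0036  0.2915  0.221 ]
 [ 0.0034 -1.     -0.0012  0.2545]
 [ 0.      0.      0.      1.    ]] [ 0.2037  0.1523  1.7175 -0.0036  1.2727 -0.091 ]
anvil px in wrist (np.float64(263.44659256165306), np.float64(166.87289093702944))
```

View pics/w4.png

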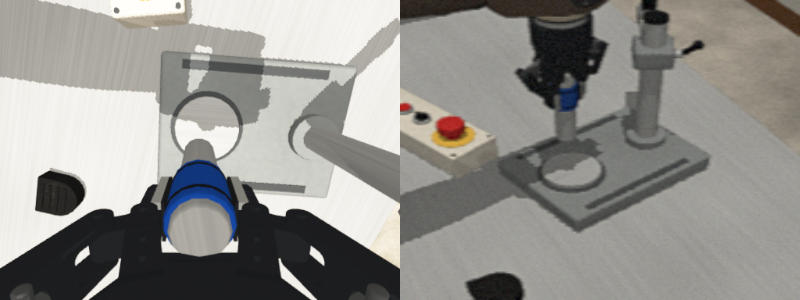

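The gauge hangs upright under the jaws. In the wrist half the anvil ring is at about (264,160) in full-frame pixels and the expected point was (263,167), so I fit it properly.

Run:
```python
from h import *
T=tool();c=read_camera("wrist");Tc=T@c["mount"]
g=cv2.GaussianBlur(cv2.cvtColor(c["img"],6),(3,3),0).astype(float)
ctr=np.array([263.,161.])
for it in range(3):
    pts=[]
    for a in np.radians(np.arange(0,360,4)):
        r=np.arange(36,56,.5);u=ctr[0]+r*np.cos(a);v=ctr[1]+r*np.sin(a)
        if abs((np.degrees(a)-90+180)%360-180)<45: continue
        p=cv2.remap(g.astype('f4'),u.astype('f4')[None],v.astype('f4')[None],1)[0]
        i=p.argmin()
        if p[[max(i-6,0),min(i+6,39)]].min()-p[i]>12: pts.append((u[i],v[i]))
    pts=np.array(pts,'f4');H=cv2.fitEllipse(pts)
    ctr=np.array(H[0]);print(len(pts),H)
print("anvil wrist",onz(c,ctr,.058,Tc), "diam m",np.array(H[1])/c["fx"]*.325)
w=[onz(c,p,.058,Tc)[:2] for p in pts];w=np.array(w)
A=np.c_[2*w,np.ones(len(w))];x=np.linalg.lstsq(A,(w**2).sum(1),rcond=None)[0];print("circle fit",x[:2],"r",np.sqrt(x[2]+x[:2]@x[:2]))
# top from initial image, ring
t=read_camera("top");s=read_camera("side")
for nm,cam,ct,rr in(("top",t,(201,184),(9,18)),("side",s,(247,182),(9,22))):
    g=cv2.cvtColor(cv2.imread(f"pics/{nm}0.png"),6).astype('f4');w=[]
    c0=onz(cam,ct,.058)
    Ti=np.linalg.inv(cam["world_from_camera"])
    for a in np.radians(np.arange(0,360,5)):
        r=np.arange(.036,.054,.0005);P=np.c_[c0[0]+r*np.cos(a),c0[1]+r*np.sin(a),0*r+.058,0*r+1]@Ti.T
        u=cam["fx"]*P[:,0]/P[:,2]+cam["cx"];v=cam["fy"]*P[:,1]/P[:,2]+cam["cy"]
        p=cv2.remap(g,u.astype('f4')[None],v.astype('f4')[None],1)[0];i=np.gradient(p).argmin()
        w.append((c0[0]+r[i]*np.cos(a),c0[1]+r[i]*np.sin(a)))
    w=np.array(w);A=np.c_[2*w,np.ones(len(w))];x=np.linalg.lstsq(A,(w**2).sum(1),rcond=None)[0];print(nm,"circle",x[:2],np.sqrt(x[2]+x[:2]@x[:2]))
```

```text
58 ((264.15423583984375, 161.9720916748047), (86.21482849121094, 87.28215789794922), 71.40213012695312)
57 ((264.0977478027344, 161.98031616210938), (86.60763549804688, 87.04856872558594), 76.08094024658203)
56 ((264.111572265625, 161.9526824951172), (86.54598236083984, 87.07643127441406), 66.91303253173828)
anvil wrist [0.5824 0.2305 0.058 ] diam m [0.0928 0.0934]
circle fit [0.5829 0.2289] r 0.047512442125505046
top circle [0.5826 0.2284] 0.04471083613606454
side circle [0.5814 0.228 ] 0.044414189515093114
```

Three views agree on the anvil: (0.5826, 0.2286). I centre over it and lower to about 9 mm above.

Request:
send_rows(
  plan=[
    [[-0.022,0,0.039],[0,0,0]],
    [[-0.021,0,0.039],[0,0,0]],
    [[0,0.12,0],[0,0,0]],
    [[0,0.15,0],[0,0,0]],
    [[0,0.15,0],[0,0,0]],
    [[0,0.15,0],[0,0,0]],
    [[0,0.1,0],[0,0,0]],
    [[0,0.06,0],[0,0,0]],
    [[0,0.02,0],[0,0,0]],
    [[0,0,0],[0,0,0]],
    [[0,0,0],[0,0,0]],
  ],
)

```text
time: 21.1
eef_pos: [0.5827, 0.2287, 0.1651]
tcp_rot: [0.569, -0.42, 0.422, -0.568]
contact_force: [-0.8, -0.7, -3.3]
opening: 0.405
```

Run:
```python
from h import *
st();print(tool());c=read_camera("wrist");s=read_camera("side")
cv2.imwrite("pics/w5.png",np.hstack([cv2.resize(c["img"],(400,300)),cv2.resize(s["img"][120:230,190:310],(400,300))]))
```

```text
t 21.1 F [-0.8103 -0.7012 -3.3394] axial -3.3407403374086653 tau -0.039341530161023534 open 0.40515585909365004 p [0.5827 0.2287 0.1651] drawn mm 38.494383381331886
[[ 0.2915  0.0006  0.9566  0.5827]
 [-0.9566 -0.0026  0.2915  0.2287]
 [ 0.0026 -1.     -0.0002  0.1651]
 [ 0.      0.      0.      1.    ]]
```

View pics/w5.png

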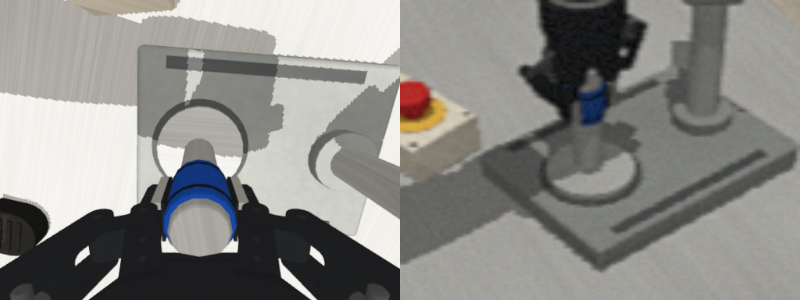

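The gauge is upright over the anvil disc, with its foot about 11 mm up. I lower it in small steps.

Request:
send_rows(
  plan=[
    [[0,0.03,0],[0,0,0]],
    [[0,0.02,0],[0,0,0]],
    [[0,0.01,0],[0,0,0]],
    [[0,0.005,0],[0,0,0]],
    [[0,0,0],[0,0,0]],
  ],
)

```text
time: 21.7
eef_pos: [0.582, 0.2285, 0.156]
tcp_rot: [0.569, -0.421, 0.421, -0.567]
contact_force: [-0.8, -0.1, -2.9]
opening: 0.41
```

Request:
send_rows(
  plan=[
    [[0,0.005,0],[0,0,0]],
    [[0,0.004,0],[0,0,0]],
    [[0,0,0],[0,0,0]],
  ],
)

```text
time: 22.0
eef_pos: [0.582, 0.2285, 0.1551]
tcp_rot: [0.569, -0.421, 0.421, -0.567]
contact_force: [-0.0, -0.2, -3.8]
opening: 0.408
```

Request:
send_rows(
  plan=[
    [[0,0.004,0],[0,0,0]],
    [[0,0.004,0],[0,0,0]],
    [[0,0,0],[0,0,0]],
  ],
)

```text
time: 22.3
eef_pos: [0.582, 0.2286, 0.1541]
tcp_rot: [0.569, -0.421, 0.421, -0.567]
contact_force: [0.4, -0.6, -3.3]
opening: 0.41
```

Request:
send_rows(
  plan=[
    [[0,0.004,0],[0,0,0]],
    [[0,0.004,0],[0,0,0]],
    [[0,0,0],[0,0,0]],
  ],
)

```text
time: 22.6
eef_pos: [0.5821, 0.2286, 0.1539]
tcp_rot: [0.569, -0.421, 0.421, -0.567]
contact_force: [-1.2, -0.8, -0.3]
opening: 0.411
```

Request:
send_rows(
  plan=[
    [[0,0.004,0],[0,0,0]],
    [[0,0,0],[0,0,0]],
  ],
)

```text
time: 22.8
eef_pos: [0.5822, 0.2286, 0.1538]
tcp_rot: [0.569, -0.421, 0.421, -0.567]
contact_force: [-2.4, -1.5, 4.6]
opening: 0.408
```

Request:
send_rows(
  plan=[
    [[0,0.004,0],[0,0,0]],
    [[0,0,0],[0,0,0]],
  ],
)

```text
time: 23.0
eef_pos: [0.5822, 0.2286, 0.1539]
tcp_rot: [0.569, -0.421, 0.421, -0.567]
contact_force: [-3.6, -0.5, 5.7]
opening: 0.409
```

Contact came at TCP z 0.154, just as predicted. I relieve the load, relax the grip and open.

Request:
send_rows(
  plan=[
    [[0,-0.005,0],[0,0,0]],
    [[0,0,0],[0,0,0]],
    [[0,0,0],[0,0,0]],
  ],
  grip_force=20,
)

```text
time: 23.3
eef_pos: [0.5822, 0.2286, 0.1538]
tcp_rot: [0.569, -0.421, 0.421, -0.567]
contact_force: [-3.8, -1.0, 6.5]
opening: 0.403
```

Request:
send_rows(
  plan=[
    [[0,0,0],[0,0,0]],
    [[0,0,0],[0,0,0]],
    [[0,0,0],[0,0,0]],
    [[0,0,0],[0,0,0]],
    [[0,0,0],[0,0,0]],
    [[0,0,0],[0,0,0]],
  ],
  gripper=0.4,
)

```text
time: 23.9
eef_pos: [0.5821, 0.2286, 0.1528]
tcp_rot: [0.569, -0.421, 0.421, -0.567]
contact_force: [0.6, 0.6, -0.1]
opening: 0.597
```

Request:
send_rows(
  plan=[
    [[0,0,0],[0,0,0]],
    [[0,0,0],[0,0,0]],
    [[0,0,0],[0,0,0]],
    [[0,0,0],[0,0,0]],
  ],
  gripper=0.1,
)

```text
time: 24.3
eef_pos: [0.5821, 0.2286, 0.1529]
tcp_rot: [0.569, -0.421, 0.421, -0.567]
contact_force: [-0.8, 0.2, -0.6]
opening: 0.901
```

Run:
```python
from h import *
st();c=read_camera("wrist");s=read_camera("side")
cv2.imwrite("pics/w6.png",np.hstack([cv2.resize(c["img"],(400,300)),cv2.resize(s["img"][120:230,190:310],(400,300))]))
```

```text
t 24.3 F [-0.7862  0.1709 -0.5554] axial -0.555918991850863 tau -0.0012904206922181366 open 0.9012612113785399 p [0.5821 0.2286 0.1529] drawn mm 26.78281978628533
```

View pics/w6.png

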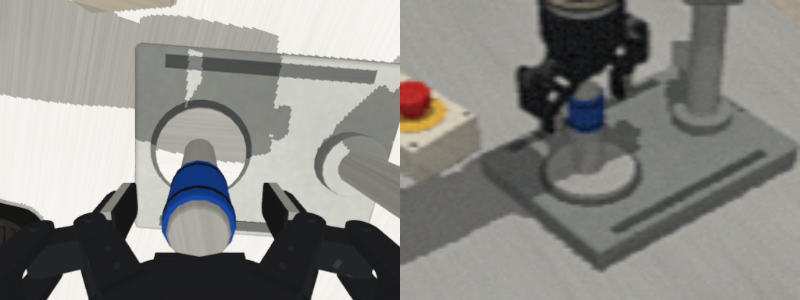

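The gauge stands free between the open jaws, upright and inside the anvil ring. I retreat straight up and then check.

Request:
send_rows(
  plan=[
    [[0,-0.05,0],[0,0,0]],
    [[0,-0.1,0],[0,0,0]],
    [[0,-0.2,0],[0,0,0]],
    [[0,-0.25,0],[0,0,0]],
    [[0,-0.25,0],[0,0,0]],
    [[0,-0.2,-0.2],[0,0,0]],
    [[0,0,-0.35],[0,0,0]],
    [[0,0,-0.3],[0,0,0]],
    [[0,0,0],[0,0,0]],
    [[0,0,0],[0,0,0]],
  ],
  gripper=0,
)

```text
time: 25.4
eef_pos: [0.4846, 0.1992, 0.2806]
tcp_rot: [0.569, -0.42, 0.422, -0.568]
contact_force: [-0.4, -0.6, -0.2]
opening: 1.004
```

Run:
```python
from h import *
st();T=tool();c=read_camera("wrist");Tc=T@c["mount"];s=read_camera("side");t=read_camera("top")
shift();shift("side")
pw=blob(c["img"],"blue");ps=blob(s["img"],"blue",(200,100,320,230));print(pw,ps,"sleeve",tri(ray(c,pw[0],Tc),ray(s,ps[0])))
a=cv2.imread("pics/top0.png")
for n,r in(("heel",(245,230,280,262)),("stop",(130,210,168,242))):
    x0,y0,x1,y1=r;print(n,cv2.phaseCorrelate(cv2.cvtColor(a,6)[y0:y1,x0:x1].astype(float),cv2.cvtColor(t["img"],6)[y0:y1,x0:x1].astype(float)))
cv2.imwrite("pics/w7.png",np.hstack([cv2.resize(c["img"],(400,300)),cv2.resize(s["img"],(400,300))]))
```

```text
t 25.4 F [-0.3785 -0.613  -0.1938] axial -0.19459450039769632 tau 0.018164663175171764 open 1.0039272603286484 p [0.4846 0.1992 0.2806] drawn mm 153.8007551119361
top shift px [-0.4074  0.2729] rot 0.007376980348698546 38 46
side shift px [-0.5216 -0.0212] rot 0.006299979991016892 29 37
(array([366.933 , 181.3967]), array([ 346,  162,   62,   54, 1089], dtype=int32)) (array([245.4298, 161.3772]), array([240, 154,  11,  15, 114], dtype=int32)) sleeve (array([0.5802, 0.2301, 0.1477]), np.float64(0.0010676956165720218))
heel ((0.0889362326178329, -0.007914388390673821), 1.0208985593869384)
stop ((-0.36774109292403523, 0.08891005153533271), 0.9511734478134685)
```

View pics/w7.png

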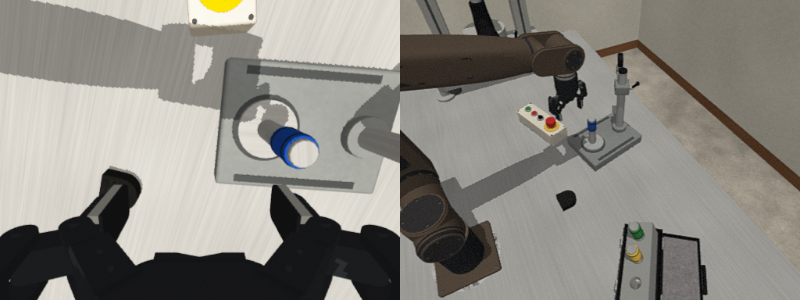

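```bash
python3 -c "
from plant import *
print(sign_off())"
```

```text
the job is handed in; nothing more can be done
None
```

I eased the blue gauge out of the case with about fifteen 0.9 rad twists, drawing 2.5–3.5 mm on each. I then stood it on the anvil, let go and backed the arm clear, and handed the job in at about 25 s of the 72 s allowed.

- **Gauge on the anvil:** it touched down with under about 10 N, at the height I had predicted. After release it stands upright. I measured its sleeve at (0.580, 0.230) against the anvil centre at (0.583, 0.229), about 3 mm apart and within the bias of that check. When I let go, the tool was within about 1 mm of the centre.
- **Case:** it still stands with the green and yellow gauges seated, but it did not stay perfectly still. Image tracking shows it slipped about 1–1.5 mm and turned about 0.007 rad, mostly during the grip and the first twists. Smaller draws stopped the drift after that.
- **Heel block and stop:** image matching shows no movement of the heel block. The emergency-stop patch differed by 0.4 px, which I put down to changed shadows; the arm never came near it.
- **Robot:** it touches nothing, and the contact force reads about zero.

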